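Stand the reagent bottles in their drip trays

TASK

Stand each of the four screw-capped plastic bottles in the drip tray that matches its foot in shape and size (large round, small round, square, oblong), turning the square and oblong ones so that their sides lie along the tray's, so that it stands flat on the tray's floor inside the rim. Keep the bottles upright all the way and set them down rather than drop them; leave the glass flask and the porcelain mortar where they stand.

Things in the scene. Friction and masses are not known exactly. Their poses are not given: they have to be found in the camera images.
- bottle_large: Large round white plastic bottle with a pale label, 64 mm in diameter, 114 mm tall over all. Grey round cap on top, 46 mm across, 24 mm tall (90 to 114 mm above the underside), over 10 mm of narrower neck and a sloping shoulder; grip the cap. Loose, about 300 g (plus or minus 30 percent). Origin: centre of its underside; z up. Stands anywhere, turned any way.
- bottle_small: Small round white plastic bottle with a pale label, 44 mm in diameter, 90 mm tall over all. Grey round cap on top, 32 mm across, 24 mm tall (66 to 90 mm above the underside), over 10 mm of narrower neck and a sloping shoulder; grip the cap. Loose, about 100 g (plus or minus 30 percent). Origin: centre of its underside; z up. Stands anywhere, turned any way.
- bottle_square: White plastic bottle with a square foot, 54 x 54 mm, 106 mm tall over all. Grey round cap on top, 40 mm across, 24 mm tall (82 to 106 mm above the underside), over 10 mm of narrower neck and a sloping shoulder; grip the cap. Loose, about 220 g (plus or minus 30 percent). Origin: centre of its underside; z up, x and y square to its flat sides. Stands anywhere, turned any way.
- bottle_oblong: White plastic bottle with an oblong foot, 72 mm along x by 42 mm along y, 100 mm tall over all. Grey round cap on top, 36 mm across, 24 mm tall (76 to 100 mm above the underside), over 10 mm of narrower neck and a sloping shoulder; grip the cap. Loose, about 180 g (plus or minus 30 percent). Origin: centre of its underside; z up, x along its long side. Stands anywhere, turned any way.
- tray_large: Large round grey drip tray, 90 mm outside, 84 mm inside the rim. Floor 4 mm thick, walls 3 mm thick, rim 14 mm high. Fixed to the bench, in a different place each time. Origin: centre of its underside on the bench; z up.
- tray_small: Small round grey drip tray, 68 mm outside, 62 mm inside the rim. Floor 4 mm thick, walls 3 mm thick, rim 14 mm high. Fixed to the bench, in a different place each time. Origin: centre of its underside on the bench; z up.
- tray_square: Square grey drip tray, 78 x 78 mm outside, 72 x 72 mm inside the rim. Floor 4 mm thick, walls 3 mm thick, rim 14 mm high. Fixed to the bench, in a different place each time. Origin: centre of its underside on the bench; z up, x and y square to its sides. Turned up to 0.7 rad.
- tray_oblong: Oblong grey drip tray, 96 x 66 mm outside (96 along x), 90 x 60 mm inside the rim. Floor 4 mm thick, walls 3 mm thick, rim 14 mm high. Fixed to the bench, in a different place each time. Origin: centre of its underside on the bench; z up, x along its long side. Turned up to 1.2 rad.
- flask: Bystander: conical glass flask, 66 mm across the foot, 31 mm at the lip, 92 mm tall, loose, about 120 g. Origin: centre of its underside; z up.
- mortar: Bystander: white porcelain mortar bowl, 82 mm across the rim, 45 mm tall, loose, about 300 g. Origin: centre of its underside; z up.
Mind the look-alikes: they are no part of the job. Leave any purple look-alike of the tray_oblong alone.

How it is judged:
By the outcome, as a careful person would: the job done as asked, in the order asked, and still so for the second after the job is handed in, with the robot touching nothing.
It also fails if it takes over 102 s, if anything falls off the work surface, if the arm or the gripper's body presses on something with over 40 N, if the wrist force passes 120 N, or if a joint passes its speed limit or range.

ROBOT

A 6-joint arm with a two-finger parallel gripper is mounted at the origin on the work surface. World frame = base frame: x ahead of the robot, y to its left, z up, the work surface at z = 0. Lengths are in m, angles in rad, forces in N, time in s.
With the tool pointing down it reaches from about 0.25 to 0.725 m from the base axis. Payload 4 kg.
Tool frame: the origin (TCP) lies at the very end of the fingers, on their centre line; the grasp point (between the pads) lies 19 mm behind it; z points along the fingers, y is the line along which they close (so a half turn about z gives the same grasp; the last joint's range is limited). The gripper opens to 85 mm and grips with 20 to 120 N. Pads are 22 mm wide; open, the fingers measure 114 mm over their backs; the gripper's body (76 mm by 85 mm) begins 54 mm behind the grasp point. The pads swing forward as they close: fully open they stand 13 mm farther back than shut.
Start: joints at [-1.103, 0.241, 0.005, 1.335, 0, 1.571], TCP at [0.225, -0.446, 0.196] pointing down, gripper open.
Joint ranges: [-2.72, 2.72], [-1.05, 1.87], [-1.09, 1.28], [-1.99, 2.15], [-1.42, 1.44], [-3.14, 3.14]. Speed limits (rad/s): [2.79, 2.79, 3.14, 3.14, 3.14, 3.14].

INTERFACE

Orientations are given as a unit quaternion [x, y, z, w].
In Python, from workcell import telemetry, vision, workorder gives the robot as it stands.
- The arm moves only by the shell command python3 -m inch 'ROWS'. ROWS is JSON, a list of rows, each a list of 3 entries, a list of its own where there are three numbers: the turn, a rotation vector about the tool's x, y, z scaled (see below), then the shift along the tool's x, y, z scaled (see below), then the closure, from -1 (fully open) to 1 (shut). A call has 1 to 10 rows; each row shifts and turns the commanded pose from where the row before left it, along the tool's axes as they then stand; what a row does not reach is not made up. The controller multiplies each number of a shift by 0.3 m and each number of a turn by 360 degrees. A row lasts 1/12 s, in which the tool goes at most 41.7 mm and 7.16 degrees, less where a joint would pass 70% of its speed; a pose out of reach is approached as far as the arm can. A call with a number of a shift or a turn outside -1 to 1 is refused whole. A call with a gripper value outside its range is refused whole. The fingers move at their own pace and stop on an object; the grip force is fixed at half the most. Time passes only in rows, so rows that do not move let the fingers close. It gives the time, the measured TCP pose, the force, the opening and the grip force at its end, in the units of the state.
- telemetry.get_obs(): the state, without advancing time (a new reading comes with each control period).
- vision.camera(name): name is "scene" or "top"; returns a dict with "img" (420x560x3 uint8, red, green, blue), "fov_y" (degrees; the focal length in pixels is half the picture's height over the tangent of half this angle, whatever the lens; pixels are square), "cx", "cy" (the principal point, pixels), "D" ([k1, k2, p1, p2, k3] as OpenCV has them; the pictures are not rectified), "pose" (4x4, takes a point from camera to world coordinates). Camera axes: x right, y up, looking along -z (the intrinsics and any distortion apply to the point x, -y, -z); pixel columns grow to the right and rows downward; lengths in m; the calibration is good to about 2 mm. A picture is of the moment at which its call begins. There is no depth.
- workorder.job_done(): hands the job in; it is judged then, once.
The state is a dict: "clock": time; "joint_pos": joint angles; "joint_vel": joint speeds; "tau": joint torques, N m; "eef_pos": TCP position; "tool_rot": TCP orientation; "ft_force": force on the tool from outside, world axes, zero at the start; "ft_torque": the same for the moment, N m; "grip_width": finger opening in m; "grasp_force": force on a finger pad.
Only numpy, scipy, OpenCV 4.12 (cv2) and the standard library are available. Lean on these libraries where they do the work, as an engineer would, in place of code of your own. Each camera call takes 0.05 s, during which the arm holds its last target. There are 200 camera calls.

## Working session

There is one attempt and no reset: what is moved stays moved. The work goes in short steps, Python scripts to look and compute and a shell command to move; the robot and the scene stay as the last step left them, time stands still between calls to the robot, and variables do not carry over. Pictures are saved under pics/ and viewed, at most 14 in all, crops included, and the job is handed in when it is done.

```bash
ls; mkdir -p pics; python3 - <<'E'
from workcell import telemetry, vision
import cv2,numpy as np
np.set_printoptions(precision=4,suppress=True)
for n in("scene","top"):
    c=vision.camera(n); cv2.imwrite(f"pics/{n}0.png",c["img"][:,:,::-1]); print(n,c["fov_y"],c["cx"],c["cy"],c["D"],np.array(c["pose"]))
print(telemetry.get_obs())
E
```

```text
pics
scene 50.52633226943622 278.1359622537986 212.81739984191861 [-0.0925  0.      0.      0.      0.    ] [[-0.4453 -0.6781  0.5847  1.3434]
 [ 0.8953 -0.3447  0.2821  0.3539]
 [ 0.0103  0.6492  0.7606  1.    ]
 [ 0.      0.      0.      1.    ]]
top 51.474521095982006 285.72248651767234 215.70964651898055 [-0.0999  0.      0.      0.      0.    ] [[ 0.0026  0.9879 -0.1548  0.392 ]
 [-0.9998 -0.0004 -0.0194 -0.001 ]
 [-0.0193  0.1549  0.9877  1.2396]
 [ 0.      0.      0.      1.    ]]
{'clock': 0.1, 'joint_pos': array([-1.103 ,  0.2413,  0.0039,  1.3352, -0.    ,  1.5708]), 'joint_vel': array([-0.0002, -0.0025,  0.0024,  0.0003,  0.0004, -0.0006]), 'tau': array([  0.0013, -37.314 ,  25.3009,   0.0109,   0.0001,   0.    ]), 'eef_pos': array([ 0.2252, -0.4457,  0.1955]), 'tool_rot': array([ 0.9728,  0.2318, -0.0002, -0.0009]), 'ft_force': array([ 0.7725, -0.4357,  0.5775]), 'ft_torque': array([ 0.028 , -0.0294,  0.0019]), 'grasp_force': 0.0, 'grip_width': 0.08523312061805641}
```

View pics/scene0.png

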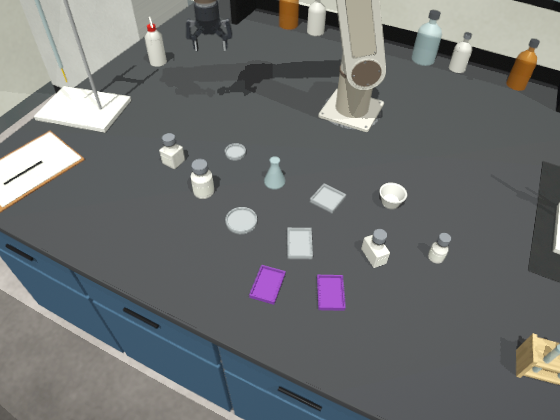

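View pics/top0.png

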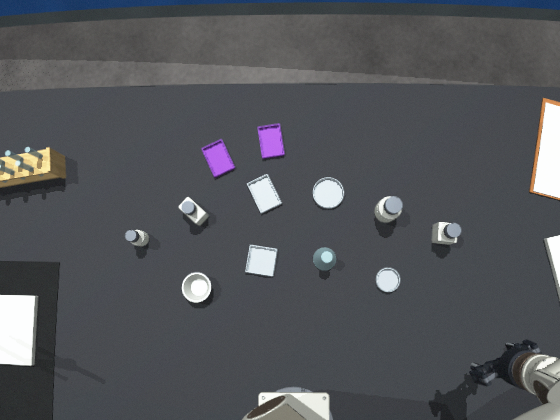

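The scene view shows the objects clearly. In the top view, the bottle caps are at about small (132,236), oblong (188,208), large (392,203) and square (452,231). The trays are at oblong (265,194), large (328,193), square (262,261) and small (388,280). The flask is at (324,259), the mortar at (197,288), and the purple decoys at (218,158) and (271,141).

Next I'll take enlarged crops.

```bash
cat > h.py <<'E'
import cv2,numpy as np
from workcell import vision
np.set_printoptions(precision=4,suppress=True)
def cam(n):
    c=vision.camera(n); f=210/np.tan(np.radians(c["fov_y"]/2))
    c["K"]=np.array([[f,0,c["cx"]],[0,f,c["cy"]],[0,0,1.]]); c["P"]=np.array(c["pose"]); c["D"]=np.array(c["D"]); return c
def rays(c,uv):
    p=cv2.undistortPoints(np.array(uv,float).reshape(-1,1,2),c["K"],c["D"])[:,0]
    d=np.c_[p[:,0],-p[:,1],-np.ones(len(p))]@c["P"][:3,:3].T
    return c["P"][:3,3],d
def plane(c,uv,z):
    o,d=rays(c,uv); return o+d*((z-o[2])/d[:,2])[:,None]
def tri(c1,u1,c2,u2):
    o1,d1=rays(c1,u1);o2,d2=rays(c2,u2);out=[]
    for a,b in zip(d1,d2):
        s=np.linalg.lstsq(np.c_[a,-b],o2-o1,rcond=None)[0]
        p,q=o1+a*s[0],o2+b*s[1]; out.append([*((p+q)/2),np.linalg.norm(p-q)])
    return np.array(out)
def proj(c,X):
    R=c["P"][:3,:3];x=(np.atleast_2d(X)-c["P"][:3,3])@R*[1,-1,-1]
    return cv2.projectPoints(x,np.zeros(3),np.zeros(3),c["K"],c["D"])[0][:,0]
E
python3 - <<'E'
import cv2,numpy as np
t=cv2.imread("pics/top0.png");s=cv2.imread("pics/scene0.png")
def tiles(im,cs,name):
    o=[]
    for x,y in cs:
        a=cv2.resize(im[y-24:y+24,x-24:x+24],(260,260),interpolation=cv2.INTER_NEAREST);cv2.putText(a,f"{x-24},{y-24}",(4,14),0,.45,(0,255,255),1);o.append(a)
    cv2.imwrite(name,np.vstack([np.hstack(o[:3]),np.hstack(o[3:])]))
tiles(t,[(138,238),(194,210),(388,209),(446,234),(265,194),(262,261)],"pics/t1.png")
tiles(s,[(439,248),(376,248),(203,179),(172,151),(300,243),(328,198)],"pics/s1.png")
E
```

```text
(no output)
```

View pics/t1.png

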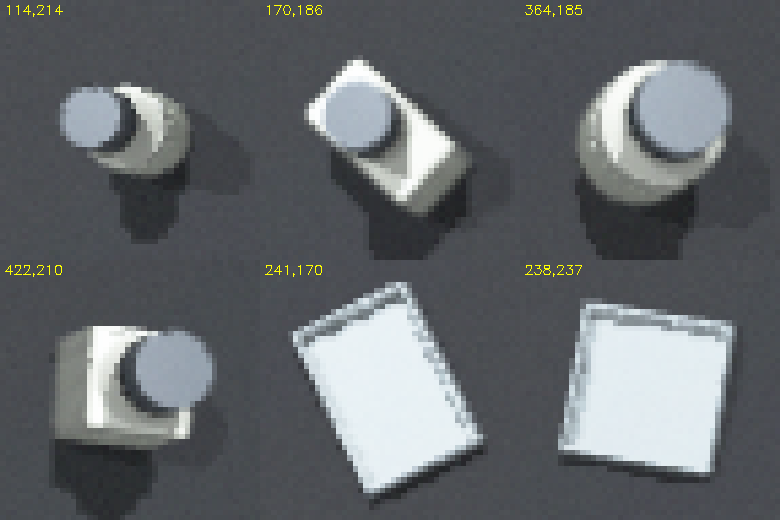

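View pics/s1.png

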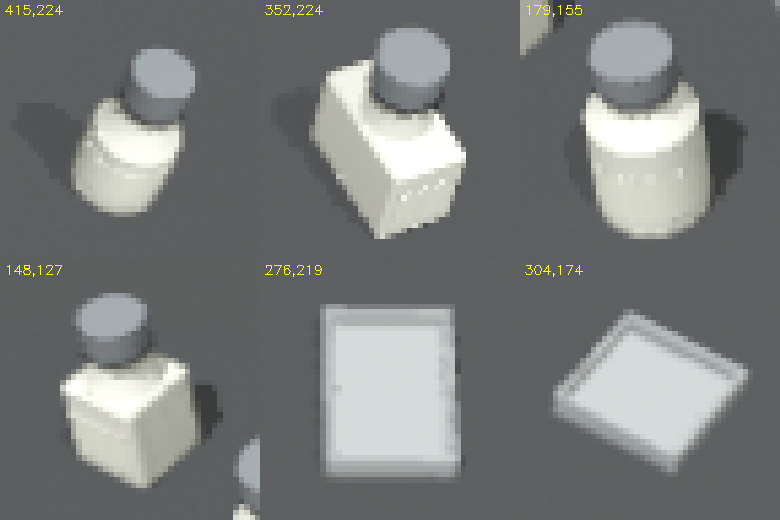

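Candidates for each target, at full-image top pixels:
- **tray_oblong:** the pale tray at (265,194). The purple trays at (218,158) and (271,141) are rejected by colour, and the square pale tray at (262,261) by shape.
- **Bottles:** the four capped white ones on the bench. The reagent bottles at the back wall, the mortar and the flask are rejected.

The crops confirm which bottle is which and which tray is which. Now I'll measure.

```bash
cat > m.py <<'E'
from h import *
T,S=cam("top"),cam("scene"); k=260/48
def full(pts,tile,org): return (np.array(pts,float)-tile)/k+org-0.5
def edge(c,p,q,w=3):
    g=cv2.GaussianBlur(cv2.cvtColor(c["img"],cv2.COLOR_RGB2GRAY).astype(np.float32),(0,0),.6)
    d=(q-p)/np.linalg.norm(q-p);n=np.array([-d[1],d[0]]);s=np.arange(-w,w+.01,.25);pts=[]
    for t in np.linspace(.15,.85,15):
        m=p+t*(q-p);x=(m+s[:,None]*n).astype(np.float32)
        a=np.abs(np.gradient(cv2.remap(g,x[:,:1],x[:,1:],cv2.INTER_LINEAR)[:,0]))
        i=a.argmax();l=slice(max(0,i-4),i+5);pts.append(m+n*(s[l]*a[l]).sum()/a[l].sum())
    vx,vy,x0,y0=cv2.fitLine(np.array(pts,np.float32),cv2.DIST_HUBER,0,.01,.01).ravel()
    e=np.array([vx,vy]);o=np.array([x0,y0]);return o,e,np.abs((np.array(pts)-o)@[-vy,vx]).mean()
def isect(a,b):
    t=np.linalg.solve(np.c_[a[1],-b[1]],b[0]-a[0]);return a[0]+t[0]*a[1]
def ang(c,p,q,z):
    o,e,r=edge(c,p,q);X=plane(c,[o-8*e,o+8*e],z);v=X[1]-X[0];return np.degrees(np.arctan2(v[1],v[0]))%90,r
print("oblong bottle yaw mod 90")
for nm,pts in {"longR":[(365,62),(470,152)],"shortL":[(355,62),(307,108)],"shortfoot":[(422,212),(470,160)]}.items(): print(nm,*ang(T,*full(pts,(260,0),(170,186)),.03))
for nm,pts in {"longfoot":[(318,140),(378,237)],"shortfoot":[(385,237),(448,214)]}.items(): print("S",nm,*ang(S,*full(pts,(260,0),(352,224)),0))
print("square bottle")
for nm,pts in {"leftfoot":[(55,340),(55,435)],"bot":[(60,437),(155,448)],"top":[(90,327),(160,327)]}.items(): print(nm,*ang(T,*full(pts,(0,260),(422,210)),.03))
for nm,pts in {"lf":[(75,455),(140,487)],"rf":[(148,487),(195,440)]}.items(): print("S",nm,*ang(S,*full(pts,(0,260),(148,127)),0))
def quad(c,pts,tile,org):
    p=full(pts,tile,org);L=[edge(c,p[i],p[(i+1)%4],2) for i in range(4)]
    return np.array([isect(L[i-1],L[i]) for i in range(4)])
for nm,tp,sp,a,b,ta,sa in [("oblong",[(403,283),(484,438),(372,494),(293,335)],None,(260,260),(260,260),(241,170),(276,219)),("square",[(585,300),(736,322),(712,475),(560,455)],None,(520,260),(520,260),(238,237),(304,174))]:
    q=quad(T,tp,a,ta);X=plane(T,q,.014);v=np.roll(X,-1,0)-X
    print("tray",nm,"C",X.mean(0),"sides",np.linalg.norm(v,axis=1),"ang",np.degrees(np.arctan2(v[:,1],v[:,0]))%180)
    # second view: outer rim corners by eye, sort by matching
    sp={"oblong":[(322,306),(455,306),(460,460),(325,460)],"square":[(630,312),(747,370),(672,462),(555,393)]}[nm]
    s=full(sp,b,sa);pr=proj(S,X);idx=[np.linalg.norm(s-p,axis=1).argmin() for p in pr]
    print(" tri",tri(T,q,S,s[idx]).round(4).tolist())
# round trays and caps
def blob(c,seed,lo,hi,w=30):
    hsv=cv2.cvtColor(c["img"],cv2.COLOR_RGB2HSV).astype(int);m=((hsv>=lo)&(hsv<=hi)).all(2).astype(np.uint8)
    n,l,st,ce=cv2.connectedComponentsWithStats(m,connectivity=4);x,y=map(int,seed);return l[y,x],st[l[y,x]],ce[l[y,x]],(l==l[y,x])
for nm,s,t in [("small",(443,238),(131,235)),("oblong",(380,234),(188,207)),("large",(200,164),(393,204)),("square",(168,138),(453,231))]:
    for n,c,p in(("S",S,s),("T",T,t)): print(nm,n,c["img"][p[1],p[0]],cv2.cvtColor(c["img"],cv2.COLOR_RGB2HSV)[p[1],p[0]],c["img"][p[1]+(7 if nm!="small" else 5),p[0]])
for p in((328,193),(388,280)): print(T["img"][p[1],p[0]])
E
python3 m.py
```

```text
oblong bottle yaw mod 90
longR 47.84608048972635 0.07657005686776373
shortL 48.32260820818365 0.05777853604310539
shortfoot 52.30204873398851 0.8451669074860092
S longfoot 48.75060888018831 0.15010829767565187
S shortfoot 48.05660371484814 0.08956002453815626
square bottle
leftfoot 84.50494626151684 0.14720946007188423
bot 78.79994046034811 0.9786330520158955
top 83.35913439852456 0.22000415028220566
S lf 83.2124136248619 0.09259500204624876
S rf 83.5149381983471 0.0935898046114319
tray oblong C [0.6514 0.0868 0.014 ] sides [0.0991 0.0679 0.0976 0.0669] ang [ 25.9909 115.4027  25.3514 116.6406]
 tri [[0.7102, 0.0783, 0.0156, 0.0002], [0.6217, 0.0345, 0.0145, 0.0007], [0.5919, 0.0964, 0.0165, 0.0009], [0.6802, 0.1381, 0.0158, 0.0006]]
tray square C [0.4588 0.0931 0.014 ] sides [0.0789 0.0792 0.0794 0.0788] ang [ 81.4738 171.5026  81.1326 171.1664]
 tri [[0.5044, 0.1251, 0.0112, 0.003], [0.4918, 0.0481, 0.0162, 0.0], [0.4135, 0.0602, 0.0145, 0.0008], [0.426, 0.1375, 0.0156, 0.0014]]
small S [166 173 177] [101  16 177] [117 124 126]
small T [168 178 191] [107  31 191] [160 172 182]
oblong S [167 173 177] [102  14 177] [121 126 129]
oblong T [174 186 199] [106  32 199] [65 68 70]
large S [167 173 177] [102  14 177] [118 123 126]
large T [165 176 187] [105  30 187] [164 174 185]
square S [168 173 178] [105  14 178] [113 117 121]
square T [156 166 177] [106  30 177] [ 96 101  97]
[232 240 243]
[220 229 236]
```

```bash
cat > m2.py <<'E'
from h import *
def blob(c,seed,lo,hi):
    hsv=cv2.cvtColor(c["img"],cv2.COLOR_RGB2HSV).astype(int);m=((hsv>=lo)&(hsv<=hi)).all(2).astype(np.uint8)
    l=cv2.connectedComponents(m,connectivity=4)[1];k=(l==l[seed[1],seed[0]]).astype(np.uint8)
    ct=max(cv2.findContours(k,cv2.RETR_EXTERNAL,cv2.CHAIN_APPROX_NONE)[0],key=len)
    return cv2.fitEllipse(cv2.convexHull(ct)) if len(cv2.convexHull(ct))>=5 else None, k.sum()
if __name__=="__main__":
    T,S=cam("top"),cam("scene")
    for nm,s,t,h in [("small",(443,238),(131,235),.09),("oblong",(380,234),(188,207),.1),("large",(200,164),(393,204),.114),("square",(168,138),(453,231),.106)]:
        es,_=blob(S,s,(90,5,147),(125,40,200));et,_=blob(T,t,(98,18,125),(118,60,215))
        r=tri(T,[et[0]],S,[es[0]])[0];print(nm,"tri",r,"h",h,"top",plane(T,[et[0]],h)[0,:2],"sc",plane(S,[es[0]],h)[0,:2],"axes px",et[1],es[1])
    for nm,t,s in [("large",(328,193),(241,221)),("small",(388,280),(235,152))]:
        et,_=blob(T,t,(0,0,130),(180,60,255));es,_=blob(S,s,(0,0,140),(180,60,255))
        print("tray",nm,plane(T,[et[0]],.014)[0],"sc",plane(S,[es[0]],.011)[0],tri(T,[et[0]],S,[es[0]])[0],"px",et[1],es[1])
    for nm,t,s in [("flask",(327,257),None),("mortar",(197,288),None)]:
        et,_=blob(T,t,(0,0,130),(180,120,255));print(nm,et and plane(T,[et[0]],.09 if nm=="flask" else .045)[0],et)
E
python3 m2.py
```

```text
small tri [0.52   0.4428 0.0891 0.0008] h 0.09 top [0.5198 0.4429] sc [0.521  0.4424] axes px (10.653908729553223, 11.37997817993164) (8.574737548828125, 11.606382369995117)
oblong tri [0.5953 0.2856 0.0983 0.0007] h 0.1 top [0.5949 0.2855] sc [0.5968 0.2854] axes px (11.6299409866333, 12.57537841796875) (10.525325775146484, 13.135692596435547)
large tri [ 0.5992 -0.2627  0.1133  0.    ] h 0.114 top [ 0.5991 -0.2625] sc [ 0.5998 -0.2622] axes px (16.544668197631836, 17.16277313232422) (10.957749366760254, 14.989848136901855)
square tri [ 0.5325 -0.4225  0.1052  0.0001] h 0.106 top [ 0.5325 -0.4223] sc [ 0.5333 -0.4218] axes px (13.96580696105957, 14.270731925964355) (7.893299102783203, 12.159153938293457)
tray large [ 0.6527 -0.0976  0.014 ] sc [ 0.6552 -0.0971  0.011 ] [ 0.6538 -0.098   0.009   0.0001] px (30.800376892089844, 31.451824188232422) (26.669363021850586, 31.710947036743164)
tray small [ 0.4044 -0.2619  0.014 ] sc [ 0.4068 -0.2614  0.011 ] [ 0.4044 -0.263   0.0085  0.0001] px (24.249143600463867, 24.481359481811523) (16.719449996948242, 20.295339584350586)
flask [ 0.4672 -0.0783  0.09  ] ((323.5361633300781, 255.0812225341797), (15.44288444519043, 20.72334098815918), 81.05754852294922)
mortar [0.3822 0.2679 0.045 ] ((195.88027954101562, 286.8807678222656), (29.690502166748047, 30.514005661010742), 23.250755310058594)
```

```bash
cat > w.py <<'E'
# usage: w.py x y z theta_deg rows -> shift/turn units per row
import sys,numpy as np
from scipy.spatial.transform import Rotation as R
from workcell import telemetry
o=telemetry.get_obs();r=R.from_quat(o["tool_rot"]);M=r.as_matrix();th=np.degrees(np.arctan2(M[1,0],M[0,0]))
a=list(map(float,sys.argv[1:6]));d=M.T@(np.array(a[:3])-o["eef_pos"])/.3
print("t",round(o["clock"],2),"pos",o["eef_pos"].round(4),"th",round(th,2),"tiltz",M[:,2].round(4),"j",o["joint_pos"].round(2),"w",round(o["grip_width"],4),"F",o["ft_force"].round(1),"gf",round(o["grasp_force"],1))
print("shift/row",(d/a[4]).round(4),"total",d.round(4),"turn total",round(-(a[3]-th)/360,4))
E
python3 -m inch '[[[0,0,-0.0182],[0,0,0],-1],[[0,0,-0.0182],[0,0,0],-1],[[0,0,-0.0182],[0,0,0],-1],[[0,0,-0.0182],[0,0,0],-1],[[0,0,-0.0182],[0,0,0],-1],[[0,0,-0.0182],[0,0,0],-1],[[0,0,-0.0182],[0,0,0],-1],[[0,0,-0.0182],[0,0,0],-1],[[0,0,-0.0182],[0,0,0],-1],[[0,0,-0.0182],[0,0,0],-1]]'; python3 w.py .5325 -.4223 .2 92.2 9
```

```text
clock: 1.13
eef_pos: [0.2254, -0.4462, 0.1962]
tool_rot: [0.691, 0.723, 0.0, -0.0]
ft_force: [-0.6, 1.0, 0.1]
grip_width: 0.0857
grasp_force: 0.0
t 1.13 pos [ 0.2254 -0.4462  0.1962] th 92.65 tiltz [-1.e-04  2.e-04 -1.e+00] j [-1.1   0.24  0.    1.34 -0.    0.42] w 0.0857 F [-0.6  1.   0.1] gf 0.0
shift/row [ 0.0036  0.114  -0.0014] total [ 0.0323  1.0262 -0.0128] turn total 0.0012
```

```bash
python3 -m inch '[[[0,0,0],[0.004,0.114,0],-1],[[0,0,0],[0.004,0.114,0],-1],[[0,0,0],[0.004,0.114,0],-1],[[0,0,0],[0.004,0.114,0],-1],[[0,0,0],[0.004,0.114,0],-1],[[0,0,0],[0.004,0.114,0],-1],[[0,0,0],[0.004,0.114,0],-1],[[0,0,0],[0.004,0.114,0],-1],[[0,0,0],[0.004,0.114,0],-1],[[0,0,0],[0,0,0],-1]]'; python3 w.py .5325 -.4223 .075 92.2 6
```

```text
clock: 1.97
eef_pos: [0.5383, -0.4208, 0.193]
tool_rot: [0.691, 0.723, 0.001, -0.001]
ft_force: [-1.9, 1.0, -1.4]
grip_width: 0.0854
grasp_force: 0.0
t 1.97 pos [ 0.5383 -0.4208  0.193 ] th 92.65 tiltz [ 4.0e-04  2.4e-03 -1.0e+00] j [-0.66  0.63  0.6   1.54  0.    0.86] w 0.0854 F [-1.9  1.  -1.4] gf 0.0
shift/row [-0.0008 -0.0033  0.0655] total [-0.005  -0.0196  0.3932] turn total 0.0012
```

```bash
python3 -m inch '[[[0,0,0],[0,0,0],-1],[[0,0,0],[0,0,0],-1]]' >/dev/null; python3 w.py .5325 -.4223 .075 92.2 6
```

```text
t 2.13 pos [ 0.5322 -0.4228  0.1955] th 92.34 tiltz [-1.6e-03  7.0e-04 -1.0e+00] j [-0.67  0.63  0.59  1.54 -0.    0.86] w 0.085 F [ 0.3 -0.2 -0.4] gf 0.0
shift/row [0.0002 0.0003 0.0669] total [0.0012 0.0018 0.4016] turn total 0.0004
```

```bash
python3 -m inch '[[[0,0,0],[0,0,0.07],-1],[[0,0,0],[0,0,0.08],-1],[[0,0,0],[0,0,0.08],-1],[[0,0,0],[0,0,0.07],-1],[[0,0,0],[0,0,0.06],-1],[[0,0,0],[0,0,0.04],-1],[[0,0,0],[0,0,0],-1],[[0,0,0],[0,0,0],-1]]'; python3 w.py .5325 -.4223 .075 92.2 6;python3 -m inch '[[[0,0,0],[0,0,0],0.3],[[0,0,0],[0,0,0],0.6],[[0,0,0],[0,0,0],1],[[0,0,0],[0,0,0],1],[[0,0,0],[0,0,0],1],[[0,0,0],[0,0,0],1]]'; python3 w.py .5325 -.4223 .195 92.2 4
```

```text
clock: 2.8
eef_pos: [0.5308, -0.4233, 0.0766]
tool_rot: [0.693, 0.721, -0.0, -0.001]
ft_force: [-0.3, 0.3, 0.2]
grip_width: 0.0854
grasp_force: 0.0
t 2.8 pos [ 0.5308 -0.4233  0.0766] th 92.22 tiltz [-1.e-03  6.e-04 -1.e+00] j [-0.67  0.67  0.35  1.26 -0.    0.86] w 0.0854 F [-0.3  0.3  0.2] gf 0.0
shift/row [0.0005 0.0009 0.0009] total [0.0032 0.0057 0.0054] turn total 0.0001
clock: 3.3
eef_pos: [0.5328, -0.4231, 0.0766]
tool_rot: [0.693, 0.721, 0.0, 0.0]
ft_force: [0.3, 0.1, -0.5]
grip_width: 0.0126
grasp_force: 0.0
t 3.3 pos [ 0.5328 -0.4231  0.0766] th 92.33 tiltz [ 4.e-04 -3.e-04 -1.e+00] j [-0.67  0.67  0.36  1.26 -0.    0.86] w 0.0126 F [ 0.3  0.1 -0.5] gf 0.0
shift/row [ 0.0006 -0.0002 -0.0986] total [ 0.0025 -0.0006 -0.3946] turn total 0.0004
```

```bash
python3 - <<'E'
from h import *
a=[]
for n,(x,y) in(("scene",(172,150)),("top",(446,234))):
    i=cam(n)["img"][:,:,::-1];a.append(cv2.resize(i[y-50:y+50,x-50:x+50],(400,400),interpolation=cv2.INTER_CUBIC))
cv2.imwrite("pics/g1.png",np.hstack(a))
E
python3 w.py .5325 -.4223 .195 92.2 4
```

```text
t 3.4 pos [ 0.5326 -0.423   0.0763] th 92.33 tiltz [ 0. -0. -1.] j [-0.67  0.67  0.36  1.26  0.    0.86] w -0.0 F [0.  0.4 0.4] gf 0.0
shift/row [ 0.0006 -0.0001 -0.0989] total [ 0.0022 -0.0004 -0.3955] turn total 0.0004
```

View pics/g1.png

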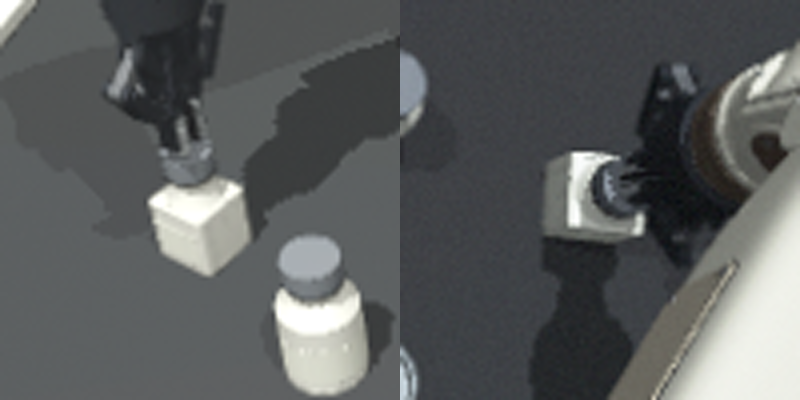

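The picture shows the fingers fully shut at the cap, which is at about scene (169,138) and top (453,230). The bottle is still standing. The gripper missed, so I'll zoom in.

```bash
python3 - <<'E'
from h import *
a=[]
X=np.array([[.5326,-.423,z] for z in(.076,.106,.15)])
for n,(x,y) in(("scene",(172,132)),("top",(456,230))):
    c=cam(n);i=c["img"][:,:,::-1];i=np.clip(i.astype(float)*1.8,0,255).astype(np.uint8)
    b=cv2.resize(i[y-22:y+22,x-22:x+22],(396,396),interpolation=cv2.INTER_NEAREST)
    for p,col in zip(proj(c,X),((0,0,255),(0,255,0),(255,0,255))): cv2.circle(b,tuple(int(v) for v in (p-[x-22,y-22]+.5)*9),4,col,1)
    a.append(b)
cv2.imwrite("pics/g2.png",np.hstack(a))
E
```

```text
(no output)
```

View pics/g2.png

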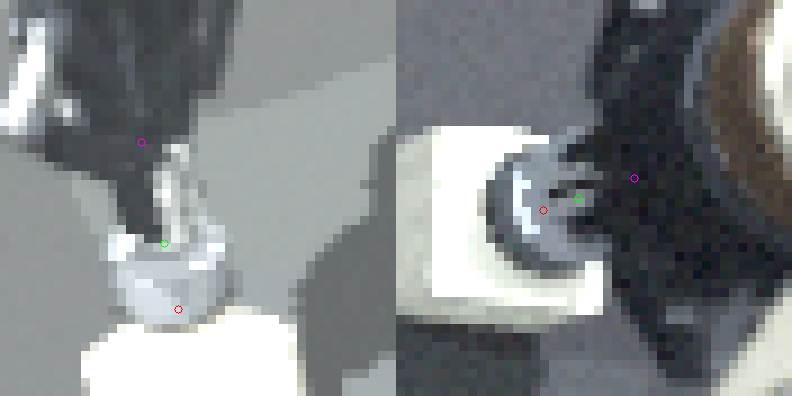

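```bash
python3 -m inch '[[[0,0,0],[0,0,-0.06],1],[[0,0,0],[0,0,-0.06],1],[[0,0,0],[0,0,-0.06],1],[[0,0,0],[0,0,0],1],[[0,0,0],[0,0,0],1]]';python3 w.py .5325 -.4223 .195 92.2 4; python3 - <<'E'
from h import *
from workcell import telemetry
a=[];p0=telemetry.get_obs()["eef_pos"]
X=np.array([p0,p0+[0,0,.03],[.5325,-.4223,.106]])
for n,(x,y) in(("scene",(172,132)),("top",(456,230))):
    c=cam(n);i=c["img"][:,:,::-1];i=np.clip(i.astype(float)*1.8,0,255).astype(np.uint8)
    b=cv2.resize(i[y-22:y+22,x-22:x+22],(396,396),interpolation=cv2.INTER_NEAREST)
    for p,col in zip(proj(c,X),((0,0,255),(0,255,0),(255,0,255))): cv2.circle(b,tuple(int(v) for v in (p-[x-22,y-22]+.5)*9),4,col,1)
    a.append(b)
cv2.imwrite("pics/g3.png",np.hstack(a))
E
```

```text
clock: 3.92
eef_pos: [0.5334, -0.4236, 0.1317]
tool_rot: [0.693, 0.721, 0.0, 0.002]
ft_force: [-0.7, 0.6, -0.6]
grip_width: -0.0001
grasp_force: 0.0
t 3.92 pos [ 0.5334 -0.4236  0.1317] th 92.33 tiltz [ 0.0025 -0.002  -1.    ] j [-0.67  0.64  0.45  1.38 -0.    0.86] w -0.0001 F [-0.7  0.6 -0.6] gf 0.0
shift/row [ 0.001  -0.0006 -0.0528] total [ 0.0041 -0.0024 -0.2111] turn total 0.0004
```

View pics/g3.png

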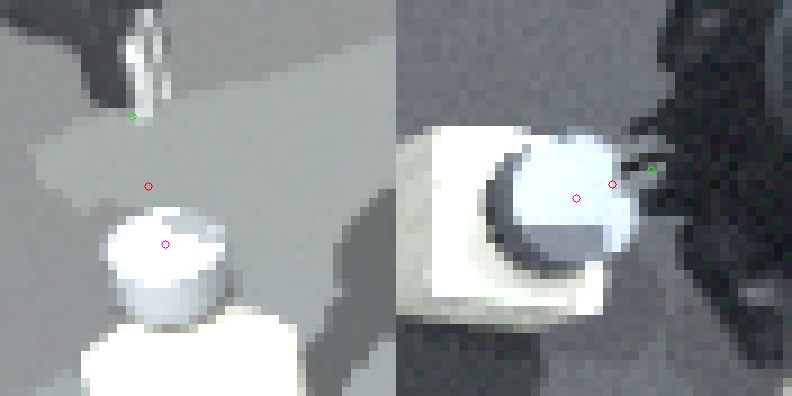

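The close view shows the shut fingertips at about scene (166,123) and top (459,226). That is well above the reported TCP (red circle), and the cap and bottle are untouched. I'll triangulate the tip.

```bash
python3 - <<'E'
from h import *
from workcell import telemetry
T,S=cam("top"),cam("scene");p=telemetry.get_obs()["eef_pos"]
for s,t in(((165.8,123.2),(459.5,226)),((164.5,122.),(459,226.4)),((166.,123.5),(461,226.5))):
    r=tri(T,[t],S,[s])[0];print(r,r[:3]-p)
E
```

```text
[ 0.5345 -0.4173  0.1617  0.0004] [0.0027 0.0051 0.0331]
[ 0.5345 -0.4177  0.1649  0.0058] [0.0027 0.0047 0.0363]
[ 0.5328 -0.4205  0.1589  0.0039] [0.001  0.0019 0.0303]
```

```bash
python3 -m inch '[[[0,0,0],[0,0,0],-1],[[0,0,0],[0,0,0],-1],[[0,0,0],[0,0,0],-1],[[0,0,0],[0,0,0],-1],[[0,0,0],[0,0,0],-1],[[0,0,0],[0,0,0],-1],[[0,0,0],[0,0,0],-1],[[0,0,0],[0,0,0],-1]]'; python3 -m inch '[[[0,0,0],[0,0,0.06],-1],[[0,0,0],[0,0,0.06],-1],[[0,0,0],[0,0,0.06],-1],[[0,0,0],[0,0,0.05],-1],[[0,0,0],[0,0,0.035],-1],[[0,0,0],[0,0,0.02],-1],[[0,0,0],[0,0,0],-1],[[0,0,0],[0,0,0],-1]]';  python3 w.py .5325 -.4223 .046 92.2 1
```

```text
clock: 4.78
eef_pos: [0.5326, -0.423, 0.1304]
tool_rot: [0.693, 0.721, 0.0, 0.0]
ft_force: [-0.3, -0.4, -0.0]
grip_width: 0.0854
grasp_force: 0.0
clock: 5.45
eef_pos: [0.5328, -0.4232, 0.0451]
tool_rot: [0.693, 0.721, 0.0, 0.0]
ft_force: [1.1, 0.6, -0.6]
grip_width: 0.0852
grasp_force: 0.0
t 5.45 pos [ 0.5328 -0.4232  0.0451] th 92.32 tiltz [ 3.e-04 -2.e-04 -1.e+00] j [-0.67  0.69  0.31  1.19  0.    0.86] w 0.0852 F [ 1.1  0.6 -0.6] gf 0.0
shift/row [ 0.003  -0.0008 -0.0029] total [ 0.003  -0.0008 -0.0029] turn total 0.0003
```

```bash
python3 -m inch '[[[0,0,0],[0,0,0],0],[[0,0,0],[0,0,0],0.2],[[0,0,0],[0,0,0],0.4],[[0,0,0],[0,0,0],0.7],[[0,0,0],[0,0,0],1],[[0,0,0],[0,0,0],1],[[0,0,0],[0,0,0],1]]'; python3 w.py .5325 -.4223 .195 92.2 4
```

```text
clock: 6.03
eef_pos: [0.533, -0.4236, 0.046]
tool_rot: [0.693, 0.721, -0.0, 0.001]
ft_force: [-1.0, 1.2, 5.6]
grip_width: 0.0382
grasp_force: 60.9
t 6.03 pos [ 0.533  -0.4236  0.046 ] th 92.31 tiltz [ 0.0014 -0.0013 -1.    ] j [-0.67  0.69  0.31  1.19 -0.    0.86] w 0.0382 F [-1.   1.2  5.6] gf 60.9
shift/row [ 0.0009 -0.0002 -0.1242] total [ 0.0036 -0.0008 -0.4967] turn total 0.0003
```

```bash
python3 -m inch '[[[0,0,0],[0,0,-0.03],1],[[0,0,0],[0,0,-0.06],1],[[0,0,0.0032],[0,0,-0.08],1],[[0,0,0.0032],[0,0,-0.08],1],[[0,0,0],[0,0,-0.08],1],[[0,0,0],[0,0,-0.06],1],[[0,0,0],[0,0,-0.03],1],[[0,0,0],[0,0,0],1],[[0,0,0],[0,0,0],1]]'; python3 w.py .4591 .0921 .165 90 16
```

```text
clock: 6.78
eef_pos: [0.5325, -0.4228, 0.1701]
tool_rot: [0.707, 0.707, 0.0, -0.0]
ft_force: [0.3, -0.2, -2.4]
grip_width: 0.0385
grasp_force: 60.6
t 6.78 pos [ 0.5325 -0.4228  0.1701] th 90.02 tiltz [-5.e-04  6.e-04 -1.e+00] j [-0.67  0.63  0.53  1.47  0.    0.9 ] w 0.0385 F [ 0.3 -0.2 -2.4] gf 60.6
shift/row [ 0.1073 -0.0152  0.0011] total [ 1.7164 -0.2438  0.0181] turn total 0.0001
```

```bash
python3 -m inch '[[[0,0,0],[0.05,-0.014,0],1],[[0,0,0],[0.09,-0.014,0],1],[[0,0,0],[0.11,-0.014,0],1],[[0,0,0],[0.11,-0.014,0],1],[[0,0,0],[0.11,-0.014,0],1],[[0,0,0],[0.11,-0.014,0],1],[[0,0,0],[0.11,-0.014,0],1],[[0,0,0],[0.11,-0.014,0],1],[[0,0,0],[0.11,-0.014,0],1]]'
python3 -m inch '[[[0,0,0],[0.11,-0.014,0],1],[[0,0,0],[0.11,-0.014,0],1],[[0,0,0],[0.11,-0.014,0],1],[[0,0,0],[0.11,-0.014,0],1],[[0,0,0],[0.11,-0.014,0],1],[[0,0,0],[0.11,-0.014,0],1],[[0,0,0],[0.09,-0.014,0],1],[[0,0,0],[0.056,-0.014,0],1],[[0,0,0],[0,0,0],1],[[0,0,0],[0,0,0],1]]';python3 w.py .4591 .0921 .0505 90 1
```

```text
clock: 7.53
eef_pos: [0.4926, -0.148, 0.1685]
tool_rot: [0.707, 0.707, -0.001, -0.002]
ft_force: [1.2, -0.7, -2.0]
grip_width: 0.0383
grasp_force: 60.7
clock: 8.37
eef_pos: [0.4595, 0.0922, 0.1691]
tool_rot: [0.706, 0.708, -0.002, -0.001]
ft_force: [0.4, -0.3, -1.8]
grip_width: 0.0385
grasp_force: 60.7
t 8.37 pos [0.4595 0.0922 0.1691] th 90.16 tiltz [-0.0035 -0.0011 -1.    ] j [ 0.2   0.2  -0.12  1.25 -0.    1.77] w 0.0385 F [ 0.4 -0.3 -1.8] gf 60.7
shift/row [-0.000e+00  2.000e-04  3.952e-01] total [-0.000e+00  2.000e-04  3.952e-01] turn total 0.0004
```

```bash
python3 -m inch '[[[0,0,0],[0,0,0.05],1],[[0,0,0],[0,0,0.08],1],[[0,0,0],[0,0,0.08],1],[[0,0,0],[0,0,0.07],1],[[0,0,0],[0,0,0.05],1],[[0,0,0],[0,0,0.03],1],[[0,0,0],[0,0,0],1],[[0,0,0],[0,0,0],1]]';python3 w.py .4591 .0921 .0505 90 1
python3 - <<'E'
from h import *
a=[]
X=np.array([[.4588,.0931,z] for z in(.004,)])
for n,(x,y) in(("scene",(328,190)),("top",(262,261))):
    c=cam(n);i=c["img"][:,:,::-1]
    a.append(cv2.resize(i[y-30:y+30,x-30:x+30],(396,396),interpolation=cv2.INTER_CUBIC))
cv2.imwrite("pics/p1.png",np.hstack(a))
E
```

```text
clock: 9.03
eef_pos: [0.4607, 0.091, 0.0624]
tool_rot: [0.707, 0.707, -0.001, -0.0]
ft_force: [0.0, 0.5, -1.3]
grip_width: 0.0383
grasp_force: 60.8
t 9.03 pos [0.4607 0.091  0.0624] th 89.95 tiltz [-1.4e-03 -4.0e-04 -1.0e+00] j [ 0.2   0.29 -0.3   0.98 -0.    1.77] w 0.0383 F [ 0.   0.5 -1.3] gf 60.8
shift/row [ 0.0037 -0.0052  0.0397] total [ 0.0037 -0.0052  0.0397] turn total -0.0001
```

View pics/p1.png

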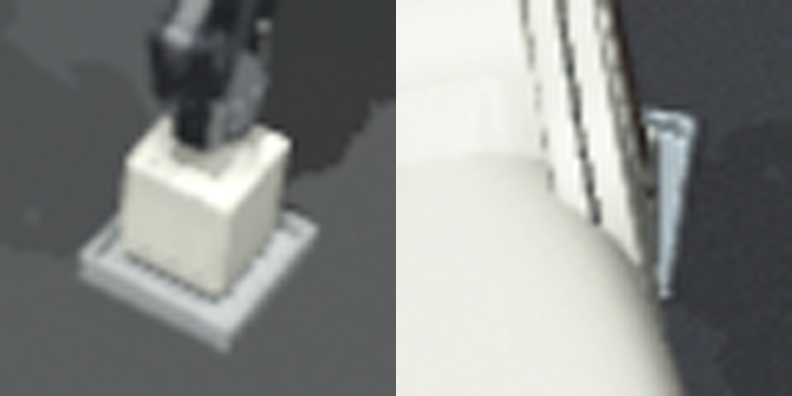

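The bottle hangs upright and centred over the square tray, with its sides along the rim (near corner at about scene (331,205)). I'll lower it slowly.

```bash
python3 -m inch '[[[0,0,0],[0,0,0.01],1],[[0,0,0],[0,0,0.01],1],[[0,0,0],[0,0,0.01],1],[[0,0,0],[0,0,0],1],[[0,0,0],[0,0,0],1]]';python3 -m inch '[[[0,0,0],[0,0,0.005],1],[[0,0,0],[0,0,0],1]]';python3 w.py .4591 .0921 .0505 90 1
```

```text
clock: 9.55
eef_pos: [0.4608, 0.0918, 0.0537]
tool_rot: [0.707, 0.707, -0.0, -0.0]
ft_force: [0.3, -0.8, -2.1]
grip_width: 0.0378
grasp_force: 60.8
clock: 9.72
eef_pos: [0.4609, 0.0918, 0.0522]
tool_rot: [0.707, 0.707, -0.0, -0.0]
ft_force: [-0.3, 0.2, -2.0]
grip_width: 0.0382
grasp_force: 60.8
t 9.72 pos [0.4609 0.0918 0.0522] th 90.03 tiltz [-2.e-04 -1.e-04 -1.e+00] j [ 0.2   0.3  -0.32  0.95 -0.    1.77] w 0.0382 F [-0.3  0.2 -2. ] gf 60.8
shift/row [ 0.001  -0.0059  0.0055] total [ 0.001  -0.0059  0.0055] turn total 0.0001
```

```bash
for i in 1; do python3 -m inch '[[[0,0,0],[0,-0.005,0.004],1],[[0,0,0],[0,0,0],1]]'; done;python3 -m inch '[[[0,0,0],[0,0,0.003],1],[[0,0,0],[0,0,0],1]]'; python3 -m inch '[[[0,0,0],[0,0,0.003],1],[[0,0,0],[0,0,0],1]]'
```

```text
clock: 9.88
eef_pos: [0.459, 0.0917, 0.0509]
tool_rot: [0.707, 0.707, -0.0, -0.0]
ft_force: [-0.2, 0.8, -2.8]
grip_width: 0.0385
grasp_force: 60.8
clock: 10.05
eef_pos: [0.4594, 0.0918, 0.0501]
tool_rot: [0.707, 0.707, -0.0, -0.0]
ft_force: [0.2, -0.6, -2.4]
grip_width: 0.0389
grasp_force: 60.8
clock: 10.22
eef_pos: [0.4595, 0.0918, 0.05]
tool_rot: [0.707, 0.707, 0.0, 0.0]
ft_force: [-2.1, -0.0, 4.6]
grip_width: 0.0387
grasp_force: 61.3
```

```bash
python3 -m inch '[[[0,0,0],[0,0,0],0.2],[[0,0,0],[0,0,0],-0.2],[[0,0,0],[0,0,0],-0.6],[[0,0,0],[0,0,0],-1],[[0,0,0],[0,0,0],-1],[[0,0,0],[0,0,0],-1],[[0,0,0],[0,0,0],-1]]'; python3 -m inch '[[[0,0,0],[0,0,-0.03],-1],[[0,0,0],[0,0,-0.05],-1],[[0,0,-0.01],[0,0,-0.07],-1],[[0,0,-0.018],[0,0,-0.06],-1],[[0,0,-0.018],[0,0,-0.03],-1],[[0,0,-0.016],[0,0,0],-1],[[0,0,0],[0,0,0],-1],[[0,0,0],[0,0,0],-1]]'; python3 w.py .5951 .2855 .125 112.3 1
```

```text
clock: 10.8
eef_pos: [0.4595, 0.0918, 0.0492]
tool_rot: [0.707, 0.707, -0.0, -0.0]
ft_force: [-0.4, 0.5, -0.3]
grip_width: 0.0856
grasp_force: 0.0
clock: 11.47
eef_pos: [0.4596, 0.0918, 0.1218]
tool_rot: [0.558, 0.83, 0.0, 0.0]
ft_force: [-0.0, -0.4, -0.8]
grip_width: 0.0855
grasp_force: 0.0
t 11.47 pos [0.4596 0.0918 0.1218] th 112.19 tiltz [ 6.e-04  1.e-04 -1.e+00] j [ 0.2   0.23 -0.21  1.13 -0.    1.38] w 0.0855 F [-0.  -0.4 -0.8] gf 0.0
shift/row [ 0.4273  0.6622 -0.0103] total [ 0.4273  0.6622 -0.0103] turn total -0.0003
```

```bash
python3 -m inch '[[[0,0,0],[0.04,0.062,0],-1],[[0,0,0],[0.07,0.108,0],-1],[[0,0,0],[0.07,0.108,0],-1],[[0,0,0],[0.07,0.108,0],-1],[[0,0,0],[0.07,0.108,0],-1],[[0,0,0],[0.07,0.108,0],-1],[[0,0,0],[0.037,0.06,0],-1],[[0,0,0],[0,0,0],-1],[[0,0,0],[0,0,0],-1],[[0,0,0],[0,0,0],-1]]'; python3 w.py .5951 .2855 .042 112.3 1
```

```text
clock: 12.3
eef_pos: [0.5936, 0.285, 0.1204]
tool_rot: [0.557, 0.83, -0.001, -0.001]
ft_force: [0.6, -1.1, -0.1]
grip_width: 0.085
grasp_force: 0.0
t 12.3 pos [0.5936 0.285  0.1204] th 112.27 tiltz [-0.0022 -0.0014 -1.    ] j [ 0.45  0.6   0.35  1.33 -0.    1.63] w 0.085 F [ 0.6 -1.1 -0.1] gf 0.0
shift/row [-2.000e-04  6.100e-03  2.612e-01] total [-2.000e-04  6.100e-03  2.612e-01] turn total -0.0001
```

```bash
python3 -m inch '[[[0,0,0],[0,0.005,0.05],-1],[[0,0,0],[0,0,0.06],-1],[[0,0,0],[0,0,0.06],-1],[[0,0,0],[0,0,0.05],-1],[[0,0,0],[0,0,0.03],-1],[[0,0,0],[0,0,0.01],-1],[[0,0,0],[0,0,0],-1],[[0,0,0],[0,0,0],-1]]'; python3 -m inch '[[[0,0,0],[0,0,0],0],[[0,0,0],[0,0,0],0.2],[[0,0,0],[0,0,0],0.4],[[0,0,0],[0,0,0],0.7],[[0,0,0],[0,0,0],1],[[0,0,0],[0,0,0],1],[[0,0,0],[0,0,0],1],[[0,0,0],[0,0,0],1]]';python3 w.py .5951 .2855 .042 112.3 1
```

```text
clock: 12.97
eef_pos: [0.5963, 0.2861, 0.0443]
tool_rot: [0.557, 0.83, 0.001, 0.0]
ft_force: [-0.2, -0.9, 0.0]
grip_width: 0.0851
grasp_force: 0.0
clock: 13.63
eef_pos: [0.5961, 0.2865, 0.0442]
tool_rot: [0.557, 0.831, 0.0, 0.0]
ft_force: [-1.3, -0.5, 4.9]
grip_width: 0.034
grasp_force: 59.9
t 13.63 pos [0.5961 0.2865 0.0442] th 112.34 tiltz [ 8.e-04  4.e-04 -1.e+00] j [0.45 0.65 0.24 1.16 0.   1.63] w 0.034 F [-1.3 -0.5  4.9] gf 59.9
shift/row [-0.0016 -0.0044  0.0072] total [-0.0016 -0.0044  0.0072] turn total 0.0001
```

```bash
python3 -m inch '[[[0,0,0],[0,0,-0.03],1],[[0,0,0],[0,0,-0.06],1],[[0,0,0.008],[0,0,-0.06],1],[[0,0,0.016],[0,0,-0.05],1],[[0,0,0.016],[0,0,-0.02],1],[[0,0,0.014],[0,0,0],1],[[0,0,0.008],[0,0,0],1],[[0,0,0],[0,0,0],1],[[0,0,0],[0,0,0],1]]'; python3 w.py .652 .0875 .105 90 8
```

```text
clock: 14.38
eef_pos: [0.5957, 0.2862, 0.1089]
tool_rot: [0.706, 0.708, -0.0, -0.0]
ft_force: [0.7, -1.2, -1.2]
grip_width: 0.0343
grasp_force: 59.9
t 14.38 pos [0.5957 0.2862 0.1089] th 90.1 tiltz [-8.e-04 -4.e-04 -1.e+00] j [0.45 0.61 0.34 1.3  0.   2.02] w 0.0343 F [ 0.7 -1.2 -1.2] gf 59.9
shift/row [-0.0828  0.0233  0.0016] total [-0.6627  0.1866  0.0131] turn total 0.0003
```

```bash
python3 -m inch '[[[0,0,0],[-0.05,0.014,0],1],[[0,0,0],[-0.09,0.025,0],1],[[0,0,0],[-0.1,0.028,0],1],[[0,0,0],[-0.1,0.028,0],1],[[0,0,0],[-0.1,0.028,0],1],[[0,0,0],[-0.1,0.028,0],1],[[0,0,0],[-0.08,0.022,0],1],[[0,0,0],[-0.043,0.013,0],1],[[0,0,0],[0,0,0],1],[[0,0,0],[0,0,0],1]]'; python3 -m inch '[[[0,0,0],[0,0,0.04],1],[[0,0,0],[0,0,0.05],1],[[0,0,0],[0,0,0.04],1],[[0,0,0],[0,0,0.03],1],[[0,0,0],[0,0,0],1],[[0,0,0],[0,0,0],1]]'; python3 w.py .652 .0875 .048 90 1;  python3 - <<'E'
from h import *
a=[]
for n,(x,y) in(("scene",(300,240)),("top",(265,194))):
    c=cam(n);i=c["img"][:,:,::-1]
    a.append(cv2.resize(i[y-30:y+30,x-30:x+30],(396,396),interpolation=cv2.INTER_CUBIC))
cv2.imwrite("pics/p2.png",np.hstack(a))
E
```

```text
clock: 15.22
eef_pos: [0.6517, 0.0867, 0.109]
tool_rot: [0.707, 0.707, 0.0, -0.0]
ft_force: [-0.5, 0.9, -0.8]
grip_width: 0.0345
grasp_force: 59.9
clock: 15.72
eef_pos: [0.651, 0.0886, 0.0608]
tool_rot: [0.706, 0.708, -0.001, -0.001]
ft_force: [-0.1, 0.3, -1.1]
grip_width: 0.034
grasp_force: 59.9
t 15.72 pos [0.651  0.0886 0.0608] th 90.12 tiltz [-0.0015  0.     -1.    ] j [0.14 0.63 0.25 1.19 0.   1.7 ] w 0.034 F [-0.1  0.3 -1.1] gf 59.9
shift/row [-0.0035  0.0033  0.0426] total [-0.0035  0.0033  0.0426] turn total 0.0003
```

View pics/p2.png

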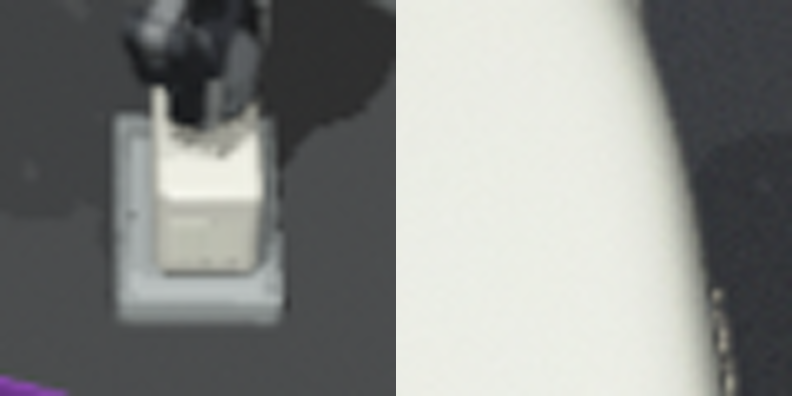

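The bottle hangs over the oblong tray with its sides parallel, but it sits slightly to the right of centre in the scene view (near foot edge at about scene (294..309, 251)). I'll measure the foot before lowering.

```bash
python3 - <<'E'
from h import *
S=cam("scene")
f=lambda x,y:(np.array([x,y])/6.6+[270,210]-.5)
q=plane(S,[f(159,272),f(254,272)],.0168);print(q,np.linalg.norm(q[1]-q[0]))
v=q[1]-q[0];print(np.degrees(np.arctan2(v[1],v[0])))
u=np.array([np.cos(np.radians(25.9)),np.sin(np.radians(25.9))]);c=q.mean(0)[:2]-u*.036;print("bottle centre",c,"in tray frame",(c-[.6514,.0868])@np.c_[u,[-u[1],u[0]]])
E
```

```text
[[0.6895 0.0867 0.0168]
 [0.6719 0.1216 0.0168]] 0.039083713841965385
116.8118394104472
bottle centre [0.6483 0.0884] in tray frame [-0.0021  0.0028]
```

```bash
python3 -m inch '[[[0,0,0],[-0.003,0.004,0.008],1],[[0,0,0],[-0.003,0.004,0.01],1],[[0,0,0],[0,0,0.01],1],[[0,0,0],[0,0,0.005],1],[[0,0,0],[0,0,0],1],[[0,0,0],[0,0,0],1]]';python3 -m inch '[[[0,0,0],[0,0,0.005],1],[[0,0,0],[0,0,0],1]]';python3 -m inch '[[[0,0,0],[0,0,0.003],1],[[0,0,0],[0,0,0],1]]'
```

```text
clock: 16.37
eef_pos: [0.654, 0.0855, 0.0511]
tool_rot: [0.707, 0.707, -0.0, -0.0]
ft_force: [-0.0, 0.4, -0.6]
grip_width: 0.0341
grasp_force: 59.9
clock: 16.53
eef_pos: [0.6541, 0.0856, 0.0497]
tool_rot: [0.707, 0.707, -0.0, -0.0]
ft_force: [0.2, 0.2, -1.2]
grip_width: 0.0337
grasp_force: 59.9
clock: 16.7
eef_pos: [0.6541, 0.0857, 0.0489]
tool_rot: [0.707, 0.707, -0.0, -0.0]
ft_force: [0.7, 0.3, -0.8]
grip_width: 0.0342
grasp_force: 59.9
```

```bash
python3 -m inch '[[[0,0,0],[0,0,0.003],1],[[0,0,0],[0,0,0],1]]'|grep -E "ft|pos";python3 -m inch '[[[0,0,0],[0,0,0.003],1],[[0,0,0],[0,0,0],1]]'|grep -E "ft|pos"
```

```text
eef_pos: [0.6543, 0.0857, 0.0483]
ft_force: [-0.3, 0.2, -0.9]
eef_pos: [0.6543, 0.0857, 0.0482]
ft_force: [-0.9, 0.1, 4.0]
```

```bash
python3 -m inch '[[[0,0,0],[0,0,0],0.2],[[0,0,0],[0,0,0],-0.2],[[0,0,0],[0,0,0],-0.6],[[0,0,0],[0,0,0],-1],[[0,0,0],[0,0,0],-1],[[0,0,0],[0,0,0],-1],[[0,0,0],[0,0,0],-1]]'|grep -E "ft|wid"; python3 -m inch '[[[0,0,0],[0,0,-0.03],-1],[[0,0,0],[0,0,-0.05],-1],[[0,0,0],[0,0,-0.07],-1],[[0,0,0],[0,0,-0.06],-1],[[0,0,0],[0,0,-0.03],-1],[[0,0,0],[0,0,0],-1],[[0,0,0],[0,0,0],-1]]'|grep ft; python3 w.py .5198 .4429 .12 90 12
```

```text
ft_force: [1.4, 0.7, -0.5]
grip_width: 0.0853
ft_force: [-1.3, -0.8, -0.5]
t 18.2 pos [0.6545 0.0857 0.1197] th 90.02 tiltz [ 1.3e-03  2.0e-04 -1.0e+00] j [ 0.13  0.6   0.35  1.32 -0.    1.7 ] w 0.0855 F [-1.3 -0.8 -0.5] gf 0.0
shift/row [ 0.0992 -0.0374 -0.0001] total [ 1.1909 -0.4487 -0.0013] turn total 0.0001
```

```bash
python3 -m inch '[[[0,0,0],[0.07,-0.026,0],-1],[[0,0,0],[0.105,-0.04,0],-1],[[0,0,0],[0.105,-0.04,0],-1],[[0,0,0],[0.105,-0.04,0],-1],[[0,0,0],[0.105,-0.04,0],-1],[[0,0,0],[0.105,-0.04,0],-1],[[0,0,0],[0.105,-0.04,0],-1],[[0,0,0],[0.105,-0.04,0],-1]]' |grep pos; python3 -m inch '[[[0,0,0],[0.105,-0.04,0],-1],[[0,0,0],[0.105,-0.04,0],-1],[[0,0,0],[0.105,-0.04,0],-1],[[0,0,0],[0.071,-0.023,0],-1],[[0,0,0],[0,0,0],-1],[[0,0,0],[0,0,0],-1],[[0,0,0],[0,0,0],-1]]'|grep ft;  python3 w.py .5198 .4429 .032 90 1
```

```text
eef_pos: [0.5605, 0.3279, 0.1172]
ft_force: [0.4, -0.9, -0.8]
t 19.45 pos [0.5188 0.4418 0.1176] th 90.01 tiltz [-0.0018 -0.0023 -1.    ] j [ 0.71  0.65  0.44  1.36 -0.    2.28] w 0.0849 F [ 0.4 -0.9 -0.8] gf 0.0
shift/row [0.0043 0.0037 0.2854] total [0.0043 0.0037 0.2854] turn total 0.0
```

```bash
python3 -m inch '[[[0,0,0],[0.003,0.003,0.05],-1],[[0,0,0],[0,0,0.06],-1],[[0,0,0],[0,0,0.06],-1],[[0,0,0],[0,0,0.06],-1],[[0,0,0],[0,0,0.04],-1],[[0,0,0],[0,0,0.015],-1],[[0,0,0],[0,0,0],-1],[[0,0,0],[0,0,0],-1]]'|grep ft; python3 w.py .5198 .4429 .032 90 1; python3 -m inch '[[[0,0,0],[0,0,0],0],[[0,0,0],[0,0,0],0.2],[[0,0,0],[0,0,0],0.4],[[0,0,0],[0,0,0],0.6],[[0,0,0],[0,0,0],0.8],[[0,0,0],[0,0,0],1],[[0,0,0],[0,0,0],1],[[0,0,0],[0,0,0],1]]'|grep -E "ft|gr";python3 w.py .4044 -.262 .157 90 1
```

```text
ft_force: [0.5, -0.1, -0.3]
t 20.12 pos [0.5209 0.4433 0.0342] th 89.96 tiltz [ 3.e-04  2.e-04 -1.e+00] j [ 0.71  0.7   0.31  1.18 -0.    2.28] w 0.0853 F [ 0.5 -0.1 -0.3] gf 0.0
shift/row [-0.0014 -0.0035  0.0072] total [-0.0014 -0.0035  0.0072] turn total -0.0001
ft_force: [-1.0, 0.1, 5.2]
grip_width: 0.0297
grasp_force: 59.6
t 20.78 pos [0.5205 0.4443 0.0346] th 90.03 tiltz [ 0.001   0.0012 -1.    ] j [0.71 0.7  0.31 1.18 0.   2.28] w 0.0297 F [-1.   0.1  5.2] gf 59.6
shift/row [-2.3537 -0.388  -0.4111] total [-2.3537 -0.388  -0.4111] turn total 0.0001
```

```bash
python3 -m inch '[[[0,0,0],[0,0,-0.03],1],[[0,0,0],[0,0,-0.06],1],[[0,0,0],[0,0,-0.08],1],[[0,0,0],[0,0,-0.08],1],[[0,0,0],[0,0,-0.08],1],[[0,0,0],[0,0,-0.06],1],[[0,0,0],[0,0,-0.03],1],[[0,0,0],[0,0,0],1],[[0,0,0],[0,0,0],1]]'|grep gr; python3 w.py .405 -.2615 .16 90 24
```

```text
grip_width: 0.0298
grasp_force: 59.3
t 21.53 pos [0.5202 0.4436 0.1592] th 90.01 tiltz [-3.e-04 -4.e-04 -1.e+00] j [ 0.71  0.64  0.52  1.45 -0.    2.28] w 0.0298 F [-0.3 -0.6 -0.7] gf 59.3
shift/row [-0.0979 -0.016  -0.0001] total [-2.3502e+00 -3.8440e-01 -1.7000e-03] turn total 0.0
```

```bash
python3 -m inch '[[[0,0,0],[-0.05,-0.016,0],1],[[0,0,0],[-0.08,-0.016,0],1],[[0,0,0],[-0.106,-0.016,0],1],[[0,0,0],[-0.106,-0.016,0],1],[[0,0,0],[-0.106,-0.016,0],1],[[0,0,0],[-0.106,-0.016,0],1],[[0,0,0],[-0.106,-0.016,0],1],[[0,0,0],[-0.106,-0.016,0],1]]'|grep pos
python3 -m inch '[[[0,0,0],[-0.106,-0.016,0],1],[[0,0,0],[-0.106,-0.016,0],1],[[0,0,0],[-0.106,-0.016,0],1],[[0,0,0],[-0.106,-0.016,0],1],[[0,0,0],[-0.106,-0.016,0],1],[[0,0,0],[-0.106,-0.016,0],1],[[0,0,0],[-0.106,-0.016,0],1],[[0,0,0],[-0.106,-0.016,0],1]]'|grep pos
python3 -m inch '[[[0,0,0],[-0.106,-0.016,0],1],[[0,0,0],[-0.106,-0.016,0],1],[[0,0,0],[-0.106,-0.016,0],1],[[0,0,0],[-0.106,-0.016,0],1],[[0,0,0],[-0.106,-0.016,0],1],[[0,0,0],[-0.106,-0.016,0],1],[[0,0,0],[-0.06,-0.016,0],1],[[0,0,0],[-0.04,-0.016,0],1],[[0,0,0],[0,0,0],1],[[0,0,0],[0,0,0],1]]'|grep pos; python3 w.py .405 -.2615 .0384 90 1
```

```text
eef_pos: [0.4799, 0.2118, 0.1573]
eef_pos: [0.4415, -0.0418, 0.1578]
eef_pos: [0.4039, -0.2609, 0.1579]
t 23.7 pos [ 0.4039 -0.2609  0.1579] th 89.92 tiltz [-0.003   0.0024 -1.    ] j [-0.57  0.23 -0.11  1.23  0.    1.  ] w 0.03 F [ 0.9 -0.3 -0.9] gf 59.4
shift/row [-0.0029  0.005   0.3983] total [-0.0029  0.005   0.3983] turn total -0.0002
```

```bash
python3 -m inch '[[[0,0,0],[-0.001,0.002,0.05],1],[[0,0,0],[0,0,0.08],1],[[0,0,0],[0,0,0.08],1],[[0,0,0],[0,0,0.07],1],[[0,0,0],[0,0,0.05],1],[[0,0,0],[0,0,0.03],1],[[0,0,0],[0,0,0],1],[[0,0,0],[0,0,0],1]]'|grep ft;python3 w.py .405 -.2615 .0384 90 1
python3 - <<'E'
from h import *
a=[]
for n,(x,y) in(("scene",(236,150)),("top",(388,280))):
    c=cam(n);i=c["img"][:,:,::-1]
    a.append(cv2.resize(i[y-30:y+30,x-30:x+30],(396,396),interpolation=cv2.INTER_CUBIC))
cv2.imwrite("pics/p3.png",np.hstack(a))
E
```

```text
ft_force: [0.7, -0.2, -1.1]
t 24.37 pos [ 0.4058 -0.2607  0.0514] th 90.08 tiltz [-1.1e-03  9.0e-04 -1.0e+00] j [-0.57  0.32 -0.28  0.96  0.    1.  ] w 0.0301 F [ 0.7 -0.2 -1.1] gf 59.4
shift/row [-0.0028 -0.0025  0.0434] total [-0.0028 -0.0025  0.0434] turn total 0.0002
```

View pics/p3.png

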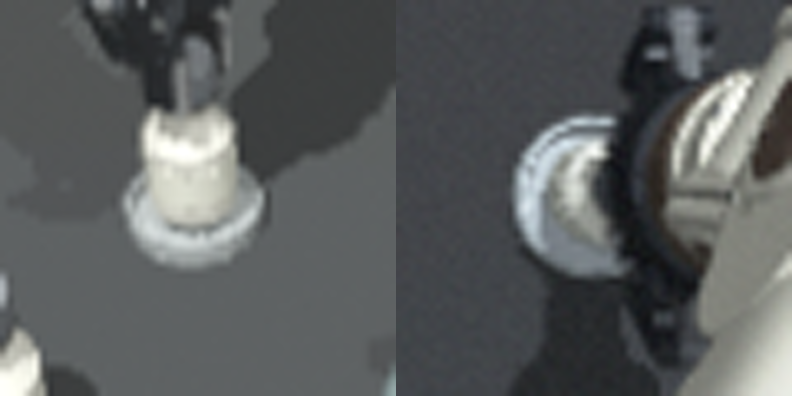

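The small bottle hangs upright and centred over the small tray (foot at about scene (235,153), tray centre (235,152)). I'll lower it.

```bash
python3 -m inch '[[[0,0,0],[-0.002,-0.003,0.01],1],[[0,0,0],[0,0,0.01],1],[[0,0,0],[0,0,0.01],1],[[0,0,0],[0,0,0.006],1],[[0,0,0],[0,0,0],1],[[0,0,0],[0,0,0],1]]'|grep -E "pos|ft";python3 -m inch '[[[0,0,0],[0,0,0.004],1],[[0,0,0],[0,0,0],1]]'|grep -E "pos|ft";python3 -m inch '[[[0,0,0],[0,0,0.003],1],[[0,0,0],[0,0,0],1]]'|grep -E "pos|ft"
```

```text
eef_pos: [0.4048, -0.2621, 0.0408]
ft_force: [-0.1, -0.7, -2.4]
eef_pos: [0.405, -0.2621, 0.0396]
ft_force: [0.5, -0.5, -1.0]
eef_pos: [0.4049, -0.2621, 0.0387]
ft_force: [0.1, 0.1, -0.1]
```

```bash
python3 -m inch '[[[0,0,0],[0,0,0.003],1],[[0,0,0],[0,0,0],1]]'|grep -E "pos|ft"; python3 -m inch '[[[0,0,0],[0,0,0],0.4],[[0,0,0],[0,0,0],0],[[0,0,0],[0,0,0],-0.4],[[0,0,0],[0,0,0],-1],[[0,0,0],[0,0,0],-1],[[0,0,0],[0,0,0],-1],[[0,0,0],[0,0,0],-1],[[0,0,0],[0,0,0],-1]]'|grep -E "ft|wid"; python3 -m inch '[[[0,0,0],[0,0,-0.03],-1],[[0,0,0],[0,0,-0.06],-1],[[0,0,0],[0,0,-0.08],-1],[[0,0,0],[0,0,-0.08],-1],[[0,0,0],[0,0,-0.06],-1],[[0,0,0],[0,0,-0.03],-1],[[0,0,0],[0,0,0],-1],[[0,0,0],[0,0,0],-1]]'|grep ft; python3 w.py .5991 -.2626 .14 90 6
```

```text
eef_pos: [0.405, -0.2623, 0.0386]
ft_force: [-1.6, 0.3, 4.7]
ft_force: [-0.4, 0.8, -0.7]
grip_width: 0.0858
ft_force: [-0.3, -0.4, -0.5]
t 26.8 pos [ 0.405  -0.2622  0.14  ] th 90.02 tiltz [ 6.e-04 -4.e-04 -1.e+00] j [-0.57  0.24 -0.15  1.18 -0.    1.  ] w 0.085 F [-0.3 -0.4 -0.5] gf 0.0
shift/row [-2.000e-04  1.078e-01  1.000e-04] total [-1.400e-03  6.469e-01  5.000e-04] turn total 0.0
```

```bash
python3 -m inch '[[[0,0,0],[0,0.06,0],-1],[[0,0,0],[0,0.11,0],-1],[[0,0,0],[0,0.11,0],-1],[[0,0,0],[0,0.11,0],-1],[[0,0,0],[0,0.11,0],-1],[[0,0,0],[0,0.09,0],-1],[[0,0,0],[0,0.056,0],-1],[[0,0,0],[0,0,0],-1],[[0,0,0],[0,0,0],-1],[[0,0,0],[0,0,0],-1]]'|grep ft;  python3 w.py .5991 -.2626 .056 90 1
```

```text
ft_force: [0.4, -0.6, 0.3]
t 27.63 pos [ 0.5971 -0.2617  0.1382] th 90.01 tiltz [-0.0036  0.0013 -1.    ] j [-0.41  0.58  0.36  1.36 -0.    1.16] w 0.0856 F [ 0.4 -0.6  0.3] gf 0.0
shift/row [-0.0033  0.0078  0.2739] total [-0.0033  0.0078  0.2739] turn total 0.0
```

```bash
python3 -m inch '[[[0,0,0],[-0.001,0.002,0.05],-1],[[0,0,0],[0,0,0.06],-1],[[0,0,0],[0,0,0.06],-1],[[0,0,0],[0,0,0.05],-1],[[0,0,0],[0,0,0.035],-1],[[0,0,0],[0,0,0.015],-1],[[0,0,0],[0,0,0],-1],[[0,0,0],[0,0,0],-1]]'|grep ft; python3 w.py .5991 -.2626 .056 90 1; python3 -m inch '[[[0,0,0],[0,0,0],0],[[0,0,0],[0,0,0],0.2],[[0,0,0],[0,0,0],0.4],[[0,0,0],[0,0,0],0.7],[[0,0,0],[0,0,0],1],[[0,0,0],[0,0,0],1],[[0,0,0],[0,0,0],1],[[0,0,0],[0,0,0],1]]'|grep -E "ft|gr";python3 w.py .6531 -.0975 .12 90 1
```

```text
ft_force: [-0.8, -1.0, -0.6]
t 28.3 pos [ 0.5993 -0.2626  0.0596] th 90.0 tiltz [ 5.e-04 -2.e-04 -1.e+00] j [-0.41  0.63  0.24  1.18 -0.    1.16] w 0.0854 F [-0.8 -1.  -0.6] gf 0.0
shift/row [ 0.0002 -0.0005  0.0119] total [ 0.0002 -0.0005  0.0119] turn total -0.0
ft_force: [-0.9, 0.2, 6.5]
grip_width: 0.0442
grasp_force: 61.6
t 28.97 pos [ 0.5999 -0.2628  0.0602] th 90.02 tiltz [ 0.0016 -0.001  -1.    ] j [-0.41  0.63  0.24  1.18 -0.    1.16] w 0.0442 F [-0.9  0.2  6.5] gf 61.6
shift/row [ 0.5507  0.1778 -0.1995] total [ 0.5507  0.1778 -0.1995] turn total 0.0
```

```bash
python3 -m inch '[[[0,0,0],[0,0,0],-0.5],[[0,0,0],[0,0,0],-0.5],[[0,0,0],[0,0,0],-0.5],[[0,0,0],[0,0,0.008],-0.5],[[0,0,0],[0,0,0.006],-0.5],[[0,0,0],[0,0,0],0.2],[[0,0,0],[0,0,0],0.4],[[0,0,0],[0,0,0],1],[[0,0,0],[0,0,0],1],[[0,0,0],[0,0,0],1]]'|grep -E "ft|gr"; python3 -m inch '[[[0,0,0],[0,0,0],1],[[0,0,0],[0,0,0],1]]'|grep -E "ft|gr";python3 w.py .6531 -.0975 .12 90 1
```

```text
ft_force: [-0.5, 0.5, -1.3]
grip_width: 0.0444
grasp_force: 61.8
ft_force: [-0.7, -0.2, -2.1]
grip_width: 0.0443
grasp_force: 61.7
t 29.97 pos [ 0.5992 -0.2624  0.0544] th 90.01 tiltz [-5.e-04  2.e-04 -1.e+00] j [-0.41  0.63  0.23  1.17  0.    1.16] w 0.0443 F [-0.7 -0.2 -2.1] gf 61.7
shift/row [ 0.5495  0.1797 -0.2187] total [ 0.5495  0.1797 -0.2187] turn total 0.0
```

```bash
python3 -m inch '[[[0,0,0],[0,0,-0.03],1],[[0,0,0],[0,0,-0.06],1],[[0,0,0],[0,0,-0.06],1],[[0,0,0],[0,0,-0.05],1],[[0,0,0],[0,0,-0.02],1],[[0,0,0],[0,0,0],1],[[0,0,0],[0,0,0],1]]'|grep -E "pos|gr";python3 -m inch '[[[0,0,0],[0.05,0.016,0],1],[[0,0,0],[0.08,0.026,0],1],[[0,0,0],[0.1,0.033,0],1],[[0,0,0],[0.1,0.033,0],1],[[0,0,0],[0.1,0.033,0],1],[[0,0,0],[0.07,0.023,0],1],[[0,0,0],[0.05,0.016,0],1],[[0,0,0],[0,0,0],1],[[0,0,0],[0,0,0],1]]'|grep -E "pos|gr"; python3 w.py .6531 -.0975 .0584 90 1
```

```text
eef_pos: [0.5993, -0.2623, 0.1206]
grip_width: 0.0445
grasp_force: 61.7
eef_pos: [0.6528, -0.0962, 0.1195]
grip_width: 0.0443
grasp_force: 61.7
t 31.3 pos [ 0.6528 -0.0962  0.1195] th 90.13 tiltz [-2.2e-03 -3.0e-04 -1.0e+00] j [-0.15  0.6   0.36  1.33 -0.    1.42] w 0.0443 F [ 0.   0.6 -3.1] gf 61.7
shift/row [-0.0044  0.0014  0.2037] total [-0.0044  0.0014  0.2037] turn total 0.0004
```

```bash
python3 -m inch '[[[0,0,0],[-0.002,0.001,0.04],1],[[0,0,0],[0,0,0.05],1],[[0,0,0],[0,0,0.04],1],[[0,0,0],[0,0,0.03],1],[[0,0,0],[0,0,0],1],[[0,0,0],[0,0,0],1]]'|grep ft;python3 w.py .6531 -.0975 .0584 90 1
python3 - <<'E'
from h import *
a=[]
for n,(x,y) in(("scene",(241,212)),("top",(328,193))):
    c=cam(n);i=c["img"][:,:,::-1]
    a.append(cv2.resize(i[y-30:y+30,x-30:x+30],(396,396),interpolation=cv2.INTER_CUBIC))
cv2.imwrite("pics/p4.png",np.hstack(a))
E
```

```text
ft_force: [-0.3, -0.5, -2.3]
t 31.8 pos [ 0.6528 -0.0989  0.072 ] th 89.94 tiltz [-0.0019  0.     -1.    ] j [-0.15  0.63  0.28  1.22 -0.    1.42] w 0.0445 F [-0.3 -0.5 -2.3] gf 61.8
shift/row [0.0046 0.0012 0.0452] total [0.0046 0.0012 0.0452] turn total -0.0002
```

View pics/p4.png

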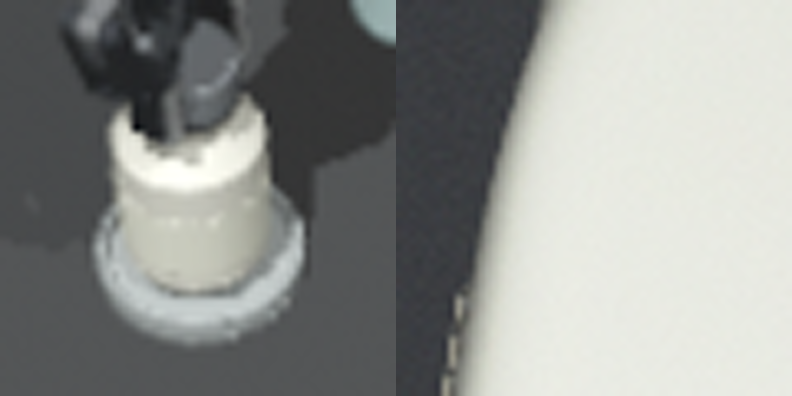

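The large bottle hangs upright and centred over the large tray (foot at about scene (241,220), tray centre (241,221)). I'll lower it.

```bash
python3 -m inch '[[[0,0,0],[0.003,0.001,0.01],1],[[0,0,0],[0,0,0.01],1],[[0,0,0],[0,0,0.01],1],[[0,0,0],[0,0,0.006],1],[[0,0,0],[0,0,0],1],[[0,0,0],[0,0,0],1]]'|grep -E "pos|ft";python3 -m inch '[[[0,0,0],[0,0,0.004],1],[[0,0,0],[0,0,0],1]]'|grep -E "pos|ft";python3 -m inch '[[[0,0,0],[0,0,0.003],1],[[0,0,0],[0,0,0],1]]'|grep -E "pos|ft"
```

```text
eef_pos: [0.6537, -0.097, 0.0616]
ft_force: [0.5, -0.2, -3.3]
eef_pos: [0.654, -0.0971, 0.0606]
ft_force: [-0.8, 1.3, -3.1]
eef_pos: [0.6539, -0.0971, 0.0597]
ft_force: [0.2, -0.9, -2.9]
```

```bash
python3 -m inch '[[[0,0,0],[0,0,0.004],1],[[0,0,0],[0,0,0],1]]'|grep -E "pos|ft";python3 -m inch '[[[0,0,0],[0,0,0.002],1],[[0,0,0],[0,0,0],1]]'|grep -E "pos|ft"
```

```text
eef_pos: [0.6539, -0.0971, 0.0585]
ft_force: [0.7, 0.3, -2.9]
eef_pos: [0.654, -0.0971, 0.0584]
ft_force: [-0.5, -0.4, -1.3]
```

```bash
python3 -m inch '[[[0,0,0],[0,0,0.002],1],[[0,0,0],[0,0,0],1]]'|grep -E "pos|ft"; python3 -m inch '[[[0,0,0],[0,0,0],0.2],[[0,0,0],[0,0,0],-0.2],[[0,0,0],[0,0,0],-0.6],[[0,0,0],[0,0,0],-1],[[0,0,0],[0,0,0],-1],[[0,0,0],[0,0,0],-1],[[0,0,0],[0,0,0],-1]]'|grep -E "ft|wid"; python3 -m inch '[[[0,0,0],[0,0,-0.03],-1],[[0,0,0],[0,0,-0.06],-1],[[0,0,0],[0,0,-0.08],-1],[[0,0,0],[0,0,-0.08],-1],[[0,0,0],[0,0,-0.07],-1],[[0,0,0],[0,0,-0.03],-1],[[0,0,0],[0,0,0],-1],[[0,0,0],[0,0,0],-1]]'|grep ft; python3 w.py .3 -.43 .2 90 12
```

```text
eef_pos: [0.6541, -0.0972, 0.0584]
ft_force: [-2.4, -0.7, 4.0]
ft_force: [0.4, 0.1, 0.3]
grip_width: 0.0852
ft_force: [0.4, 0.2, 0.3]
t 34.48 pos [ 0.6541 -0.0971  0.1625] th 90.02 tiltz [ 8.e-04 -1.e-04 -1.e+00] j [-0.15  0.59  0.44  1.42 -0.    1.42] w 0.0857 F [0.4 0.2 0.3] gf 0.0
shift/row [-0.0924 -0.0984 -0.0105] total [-1.1093 -1.1805 -0.1256] turn total 0.0001
```

```bash
python3 -m inch '[[[0,0,0],[-0.05,-0.05,-0.02],-1],[[0,0,0],[-0.08,-0.085,-0.02],-1],[[0,0,0],[-0.08,-0.085,-0.02],-1],[[0,0,0],[-0.08,-0.085,-0.02],-1],[[0,0,0],[-0.08,-0.085,-0.02],-1],[[0,0,0],[-0.08,-0.085,-0.02],-1],[[0,0,0],[-0.08,-0.085,0],-1],[[0,0,0],[-0.08,-0.085,0],-1]]'|grep ft;python3 -m inch '[[[0,0,0],[-0.08,-0.085,0],-1],[[0,0,0],[-0.08,-0.085,0],-1],[[0,0,0],[-0.08,-0.085,0],-1],[[0,0,0],[-0.08,-0.085,0],-1],[[0,0,0],[-0.08,-0.085,0],-1],[[0,0,0],[-0.05,-0.05,0],-1],[[0,0,0],[0,0,0],-1],[[0,0,0],[0,0,0],-1]]'|grep -E "ft|pos"
python3 - <<'E'
from h import *
a=[]
for n,(x0,y0,x1,y1) in(("scene",(150,110,430,290)),("top",(160,130,440,310))):
    i=cam(n)["img"][:,:,::-1];a.append(cv2.resize(i[y0:y1,x0:x1],(460,296),interpolation=cv2.INTER_CUBIC))
cv2.imwrite("pics/end.png",np.vstack(a))
E
```

```text
ft_force: [-1.3, -0.4, 0.2]
eef_pos: [0.3165, -0.4149, 0.1965]
ft_force: [0.1, 1.2, 0.1]
```

View pics/end.png

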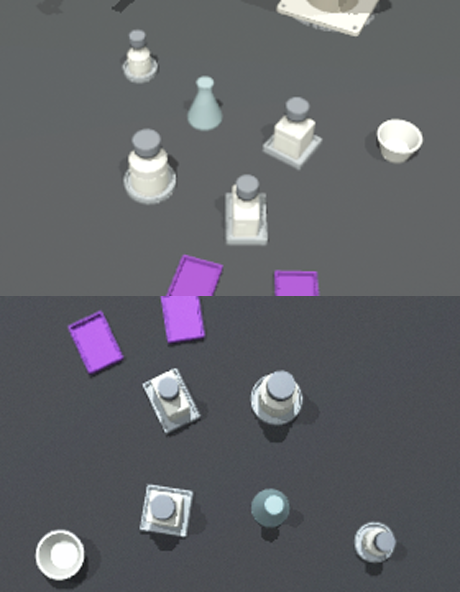

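All four bottles stand in their matching trays, and the flask, mortar and purple trays have not moved. One last check on cap heights and centres.

```bash
python3 - <<'E'
from h import *; from m2 import blob
T,S=cam("top"),cam("scene")
for nm,x,y,h in[("small",.4044,-.2619,.094),("oblong",.6514,.0868,.104),("large",.6527,-.0976,.118),("square",.4588,.0931,.11)]:
    X=[x,y,h];es,_=blob(S,proj(S,X)[0].round().astype(int),(90,5,147),(125,40,200));et,_=blob(T,proj(T,X)[0].round().astype(int),(98,18,125),(118,60,215))
    r=tri(T,[et[0]],S,[es[0]])[0];print(nm,(r[:3]-X)*1000)
E
```

```text
small [6.8241 5.2386 4.7046]
oblong [ 2.6303 -4.4123 -2.2645]
large [ 1.7898 -0.8103 -1.7277]
square [-0.2777 -1.1053 -2.0804]
```

```bash
python3 - <<'E'
from h import *
r=[]
for n,ps in(("scene",[(235,148),(299,236)]),("top",[(388,279),(265,194)])):
    i=cam(n)["img"][:,:,::-1];r.append(np.hstack([cv2.resize(i[y-22:y+22,x-22:x+22],(300,300),interpolation=cv2.INTER_CUBIC) for x,y in ps]))
cv2.imwrite("pics/z.png",np.vstack(r))
E
```

```text
(no output)
```

View pics/z.png

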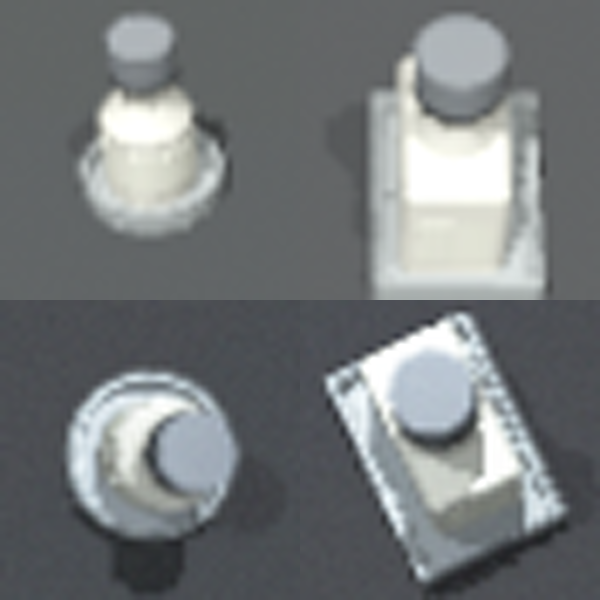

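Both bottles stand upright and flat inside the rims, and the oblong one is aligned with its tray. The offset measured for the small bottle came from the cap mask merging with the tray rim behind it, near top (393,277).

```bash
python3 -c "
from workcell import workorder
print(workorder.job_done())"
```

```text
the job is handed in; nothing more can be done
None
```

All four bottles stand upright in their matching trays, with the square and oblong ones turned to line up; the flask, mortar and purple trays were left untouched, and the job is handed in at about 36 s of the 102 s allowed.

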